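Set a scored plastic blank on the bench edge for snapping

ROBOT

A 6-joint arm with a two-finger parallel gripper is mounted at the origin on the work surface. World frame = base frame: x ahead of the robot, y to its left, z up, the work surface at z = 0. Lengths are in m, angles in rad, forces in N, time in s.
With the tool pointing down it reaches from about 0.325 to 0.775 m from the base axis. Payload 5.5 kg.
Tool frame: the origin (TCP) lies midway between the tips of the shut fingers; the grasp point (between the pads) lies robot.hold_point_z behind it (robot.hold_point_z is the distance from the TCP to the grasp point, in m); x points along the fingers, y is the direction in which the jaws open and shut, and the axes are right-handed (so a half turn about x gives the same grasp; the last joint's range is limited). The gripper opens to 85 mm and grips with 20 to 120 N. Pads are 22 mm wide; open, the fingers measure 114 mm over their backs; the gripper's body (76 mm by 85 mm) begins 54 mm behind the grasp point. The pads swing forward as they close: fully open they stand 13 mm farther back than shut.
Start: joints at [-1.299, 0.091, 1.231, -0, 1.82, -0.057], TCP at [0.194, -0.568, 0.231] pointing down, gripper open.
Joint ranges: [-2.87, 2.87], [-0.86, 2.18], [0.17, 2.46], [-1.51, 4.65], [0.06, 2.69], [-2.65, 2.65]. Speed limits (rad/s): [2.57, 2.57, 3.01, 3.14, 3.14, 3.14].

INTERFACE

Orientations are given as a 3x3 rotation matrix whose columns are the frame's x, y, z axes.
In Python, from rig import robot gives the robot as it stands. The module is installed in compiled form; this text tells all that it offers.
- The arm moves only by the shell command python3 -m creep 'ROWS'. ROWS is JSON, a list of rows, each a list of 7 numbers: the shift along the tool's x, y, z scaled (see below), then the turn, a rotation vector about the tool's x, y, z scaled (see below), then the opening, from 0 (shut) to 1 (fully open). In form: [[tx, ty, tz, rx, ry, rz, hand], ...]. A call has exactly 8 rows; each row is the pose to reach, as a shift and turn from the pose commanded when the call began, along the tool's axes at that moment; what a row does not reach only later rows make up. The controller multiplies each number of a shift by 0.3 m and each number of a turn by pi/2 rad. A row lasts 1/10 s, in which the tool goes at most 50 mm and 8.59 degrees, less where a joint would pass 70% of its speed; a pose out of reach is approached as far as the arm can. A call with a number of a shift or a turn outside -1 to 1 is refused whole. A call with a gripper value outside its range is refused whole. The fingers move at their own pace and stop on an object; the grip force is fixed at half the most. Time passes only in rows, so rows that repeat a pose let the fingers close, or fill a call up. It gives the time, the measured TCP pose, the force and the opening at its end, in the units of the state.
- robot.sense(): the state, without advancing time (a new reading comes with each control period).
- robot.read_camera(name): name is "scene" or "top" or "wrist"; returns the picture (420x560x3 uint8, red, green, blue); there is no depth.
- robot.camera_params(name): a dict with "mtx" (3x3 intrinsics, pixels), "world_to_cam" (4x4, takes a point from world to camera coordinates). Camera axes: x right, y up, looking along -z (the intrinsics and any distortion apply to the point x, -y, -z); pixel columns grow to the right and rows downward; lengths in m; the calibration is good to about 2 mm. A picture is of the moment at which its call begins: read the wrist's pose just before it. camera_params takes no time and is no camera call; for the wrist camera it gives the pose at the moment of the call.
- robot.hand_in(): hands the job in, once; it reports no verdict.
Trained networks look in the newest picture that a camera, given by its name, has taken for a name from the list of things; names that differ only in an ending like _2 or _b are one class to them, and where a whole thing is asked for, a point or a joint stands for the part that bears it (a point fixed in the world has none). Each returns a list of dicts, best first, with "p" (0 to 1); they miss things now and then, are a little off and sometimes report something else, mostly with a low value. They report only what shows in the picture. A call takes as long as a camera call. They do not tell look-alikes from the thing itself.
- robot.search_frame(camera, thing): "box" ([left, top, width, height] in pixels, round what is visible of it).
- robot.masks_of(camera, thing): "pixels" (420x560 bool, what is visible of it) and "box" ([left, top, width, height] in pixels, round what is visible of it).
The state is a dict: "time_s": time; "joint_pos": joint angles; "qd": joint speeds; "tau": joint torques, N m; "eef_pos": TCP position; "ee_rot": TCP orientation; "contact_force": force on the tool from outside, world axes, zero at the start; "ft_torque": the same for the moment, N m; "finger_gap": finger opening in m.
Only numpy, scipy, OpenCV 4.12 (cv2) and the standard library are available. Lean on these libraries where they do the work, as an engineer would, in place of code of your own. Each camera call takes 0.05 s, during which the arm holds its last target. There are 200 camera calls.

TASK

The light-grey plastic plate has a score line cut across it; slide it out over the bench's front edge, without gripping or lifting it, until the score line lies right on the edge along its whole length (within 5 mm), so that the narrow strip overhangs ready to be snapped off. Then press the larger part down firmly (about 10 N) onto the bench with your fingertips, keeping off the strip, and finish there, still pressing it in place for the workmate who will snap the strip. Leave the other things on the bench where they are.

Things in the scene. Friction and masses are not known exactly. Their poses are not given: they have to be found in the camera images.
- bench: Fixed plywood bench, standing a little differently each time. Origin: middle of the straight front edge of its top (the edge farthest from the robot), level with the top surface (z = 0). Its x axis points away from the robot, level and square to that edge, so the edge is x = 0 and the top lies at negative x; y runs along the edge. Yaw within 0.12 rad. Top 30 mm thick, 1500 mm wide; only air beyond the edge.
- plate: Loose light-grey PVC plate, 150 (x) by 120 (y) by 6 mm, about 0.15 kg, flat on the bench, a dark score line across it at x = +30 mm. Origin: centre of its underside, z up. x points to the end that must overhang (x = +75 mm); the rear end is at x = -75 mm. Starts wholly on the bench, within 0.35 rad of square to the edge. Pushed at the rear end it slides with 1 to 3 N; it tips off if 75 mm or more overhangs.
- strip: The strip to be snapped off, 45 mm by 120 mm, in front of the score line, in one piece with the plate. Its origin and axes are the same as the plate's; it occupies x = +30 to +75 mm. The larger part of the plate, with four small screw holes, is the 105 mm behind the line.
- score_left (a point): Left end (plate y = +60 mm) of the score line, on the plate's top face, 6 mm above the bench.
- score_right (a point): Right end (plate y = -60 mm) of the score line, on the plate's top face, 6 mm above the bench.
- straightedge: Bystander: loose flat aluminium straightedge, 300 x 40 x 5 mm, lying along its x beside the plate. Origin: centre of its underside.
- scoring_knife: Bystander: loose scoring knife, 155 mm long, 24 mm wide, 18 mm high, black handle and steel hook blade, lying along its x beside the plate. Origin: on its underside near the middle of its length.
- tape_roll: Bystander: loose roll of brown packing tape lying flat, 100 mm across, 48 mm high. Origin: centre of its underside.
- lamp_carton: Bystander: loose white and blue lamp carton standing upright, 60 x 60 x 115 mm. Origin: centre of its underside.
Not all that is in view belongs to the job. Several things have the shape of the plate; the one meant has the colours described above.

How it is judged:
At the end, for the whole second after the job is handed in: Both ends of the score line lie within 5 mm of the bench's front edge (either side), the plate lies flat and still on the bench, the fingers press on its larger part with more than 4 N so that it bears on the bench, and do not touch the strip (x of score_left in the frame of bench between -0.005 and 0.005 m and x of score_right in the frame of bench between -0.005 and 0.005 m and y of plate in the frame of bench between -0.6 and 0.6 m and angle between plate's own z axis and vertical below 0.04 rad and height (world z) of plate below 0.006 m and linear speed of plate below 0.02 m/s and contact force between the fingers and plate above 4 N and contact force between the fingers and strip below 0.5 N and contact force between plate and bench above 4 N); the arm keeps its last pose, push and grip.
It fails at once if the plate is lifted or tipped (height (world z) of plate above 0.015 m or angle between plate's own z axis and vertical above 0.2 rad).
It fails at once if the straightedge is disturbed (distance of straightedge from where it was at the start of the episode above 0.015 m).
It fails at once if the scoring knife is disturbed (distance of scoring_knife from where it was at the start of the episode above 0.015 m).
It fails at once if the tape roll is disturbed (distance of tape_roll from where it was at the start of the episode above 0.015 m).
It fails at once if the lamp carton is disturbed (distance of lamp_carton from where it was at the start of the episode above 0.015 m).
It also fails if it takes over 48 s, if anything falls off the work surface, if the arm or the gripper's body presses on something with over 40 N, if the wrist force passes 120 N, or if a joint passes its speed limit or range.

## Working session

There is one attempt and no reset: what is moved stays moved. The work goes in short steps, Python scripts to look and compute and a shell command to move; the robot and the scene stay as the last step left them, time stands still between calls to the robot, and variables do not carry over. Pictures are saved under pics/ and viewed, about 8 in all and at most 12, crops included, and the job is handed in when it is done.

```bash
mkdir -p pics; python3 - <<'E'
from rig import robot
import cv2,numpy as np
s=robot.sense();print(s['eef_pos'],np.round(s['ee_rot'],3).tolist(),s['finger_gap'],robot.hold_point_z,s['time_s'])
a=robot.read_camera('scene');b=robot.read_camera('top')
cv2.imwrite('pics/top.png',b[:,:,::-1]);cv2.imwrite('pics/scene.png',a[:,:,::-1])
for n in('top','scene'):
  p=robot.camera_params(n);print(n,p['mtx'].tolist(),np.round(p['world_to_cam'],4).tolist())
for n in('plate','strip','bench'):
  print(n,[(d['p'],d['box']) for d in robot.search_frame('top',n)])
E
```

```text
[ 0.19366399 -0.56758828  0.23015898] [[-0.001, 0.323, -0.946], [0.002, -0.946, -0.323], [-1.0, -0.002, -0.0]] 0.08495206668230243 0.0187 0.0
top [[510.66838851133207, 0.0, 279.4045536998004], [0.0, 510.66838851133207, 203.4107787980368], [0.0, 0.0, 1.0]] [[0.002, -0.9999, -0.0108, -0.0626], [0.9961, 0.001, 0.088, -0.4434], [-0.0879, -0.0109, 0.9961, -1.3047], [0.0, 0.0, 0.0, 1.0]]
scene [[506.99314966761244, 0.0, 265.84109350088664], [0.0, 506.99314966761244, 210.41655322669874], [0.0, 0.0, 1.0]] [[0.243, 0.97, -0.0012, -0.0394], [-0.8051, 0.2024, 0.5575, 0.3329], [0.5411, -0.1345, 0.8302, -1.5825], [0.0, 0.0, 0.0, 1.0]]
plate [(0.96, [436.7, 202.2, 66.8, 73.0]), (0.84, [91.0, 253.7, 69.4, 73.6]), (0.69, [273.6, 150.5, 57.2, 66.2]), (0.55, [356.5, 257.4, 69.4, 63.8]), (0.49, [0.0, 118.8, 559.9, 299.5])]
strip [(0.95, [93.4, 256.6, 45.4, 34.6]), (0.78, [456.8, 203.7, 48.4, 33.8]), (0.74, [392.5, 277.8, 34.3, 44.0]), (0.71, [266.2, 151.0, 49.5, 28.7])]
bench [(0.76, [0.0, 119.1, 556.5, 299.1])]
```

View pics/top.png

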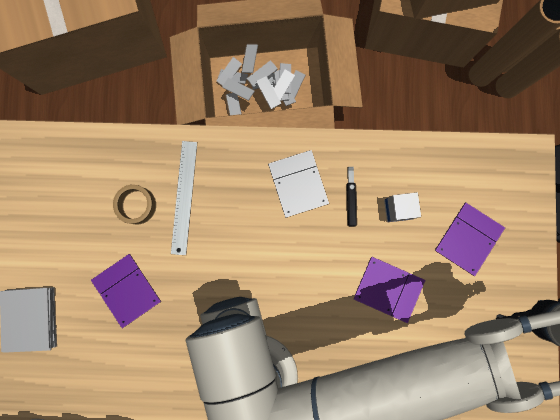

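View pics/scene.png

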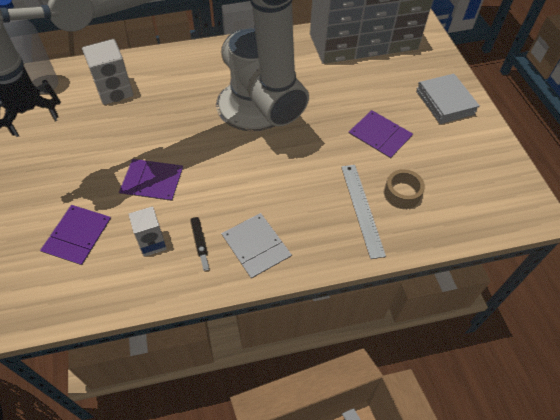

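The top view shows these candidates: the light-grey plate with a dark line at (298,184), purple plates at (126,290), (470,238) and (390,288), and a grey stack at (27,320). I choose the one at (298,184), whose strip faces the edge. The bench edge runs from about (0,121) to (555,134).

```bash
cat > h.py <<'E'
from rig import robot
import cv2,numpy as np
def ray(cam,uv,z,P=None):
    P=P or robot.camera_params(cam);M=np.array(P['mtx']);T=np.array(P['world_to_cam'])
    uv=np.atleast_2d(uv).astype(float)
    d=np.c_[(uv[:,0]-M[0,2])/M[0,0],-(uv[:,1]-M[1,2])/M[1,1],-np.ones(len(uv))]
    d=d@T[:3,:3];c=-T[:3,:3].T@T[:3,3]
    return (c+d*((z-c[2])/d[:,2])[:,None])[:,:2]
def proj(cam,X,P=None):
    P=P or robot.camera_params(cam);M=np.array(P['mtx']);T=np.array(P['world_to_cam'])
    c=np.atleast_2d(X)@T[:3,:3].T+T[:3,3]
    return np.c_[M[0,2]+M[0,0]*c[:,0]/-c[:,2],M[1,2]-M[1,1]*c[:,1]/-c[:,2]]
def edge_top(img):
    g=cv2.GaussianBlur(img,(3,3),0).astype(float).sum(2);pts=[]
    for u in list(range(5,168,4))+list(range(335,550,4)):
        c0=121+13*u/555;r=np.arange(int(c0)-8,int(c0)+9)
        d=g[r+1,u]-g[r-1,u];k=d.argmax()
        if d[k]>60 and 0<k<len(r)-1:
            o=(d[k-1]-d[k+1])/(2*(d[k-1]-2*d[k]+d[k+1])-1e-9);pts.append((u,r[k]+o))
    w=ray('top',pts,0)
    l=cv2.fitLine(w.astype(np.float32),cv2.DIST_HUBER,0,.001,.001).ravel()
    t=l[:2]*np.sign(l[1]);n=np.array([t[1],-t[0]]);p=l[2:]
    res=(w-p)@n
    return p,n,t,len(pts),res.std()   # n = bench x axis
E
python3 - <<'E'
from h import *
img=robot.read_camera('top')
p,n,t,k,r=edge_top(img);print('edge',p,n,'yaw',np.arctan2(n[1],n[0]),k,r)
m=max((d for d in robot.masks_of('top','plate')),key=lambda d:d['pixels'][184-8:184+20,285:310].sum()-0.2*d['pixels'].sum())
print(m['p'],m['box'])
hsv=cv2.cvtColor(img,cv2.COLOR_RGB2HSV)
q=np.zeros((420,560),np.uint8);x,y,w,h=[int(v) for v in m['box']]
q[y-4:y+h+4,x-4:x+w+4]=(hsv[y-4:y+h+4,x-4:x+w+4,1]<70)
q=cv2.morphologyEx(q,cv2.MORPH_CLOSE,np.ones((5,5)))
c=max(cv2.findContours(q,0,1)[0],key=cv2.contourArea)
b=ray('top',c[:,0],.006)
R=cv2.minAreaRect((b*1000).astype(np.float32));print(R);bp=cv2.boxPoints(R)/1000
print('corners',np.round(bp,4).tolist(),'bench x',np.round((bp-p)@n,4))
for nm in('straightedge','scoring_knife','tape_roll','lamp_carton'):
    d=robot.search_frame('top',nm)[0]['box'];print(nm,np.round(ray('top',[[d[0],d[1]],[d[0]+d[2],d[1]+d[3]]],0),3).tolist())
cv2.imwrite('pics/crop.png',cv2.resize(img[110:240,160:440,::-1],None,fx=2.8,fy=2.8,interpolation=2))
E
```

```text
edge [ 0.647216  -0.1670671] [ 0.9996371  -0.02693752] yaw -0.02694078 95 0.00020408180637366925
0.7 [272.9, 149.8, 55.8, 67.2]
((498.19561767578125, -110.43209838867188), (150.5493621826172, 121.51242065429688), 17.84386444091797)
corners [[0.40790000557899475, -0.07569999992847443], [0.44519999623298645, -0.19130000472068787], [0.5885000228881836, -0.1451999992132187], [0.5511999726295471, -0.029500000178813934]] bench x [-0.2417 -0.2013 -0.0593 -0.0997]
straightedge [[0.609, 0.229], [0.311, 0.147]]
scoring_knife [[0.548, -0.237], [0.376, -0.267]]Traceback (most recent call last):
  File "<stdin>", line 15, in <module>
IndexError: list index out of range
```

```bash
python3 -m creep '[[0,-0.1,-0.1,0,0,0,1],[0,-0.22,-0.22,0,0,0,1],[0,-0.34,-0.34,0.011,0,0,1],[0,-0.46,-0.46,0.011,0,0,1],[0,-0.58,-0.58,0.011,0,0,1],[0,-0.7,-0.7,0.011,0,0,1],[0,-0.82,-0.82,0.011,0,0,1],[0,-0.92,-0.92,0.011,0,0,1]]'; python3 - <<'E'
from h import *
img=robot.read_camera('top')
cv2.imwrite('pics/crop.png',cv2.resize(img[110:240,160:440,::-1],None,fx=2.8,fy=2.8,interpolation=2))
E
```

```text
time_s: 1.3
eef_pos: [0.3663, -0.2156, 0.2317]
ee_rot: [[0.001, 0.306, -0.952], [-0.001, -0.952, -0.306], [-1.0, 0.001, -0.001]]
contact_force: [1.5, -1.0, -1.1]
finger_gap: 0.0853
```

View pics/crop.png

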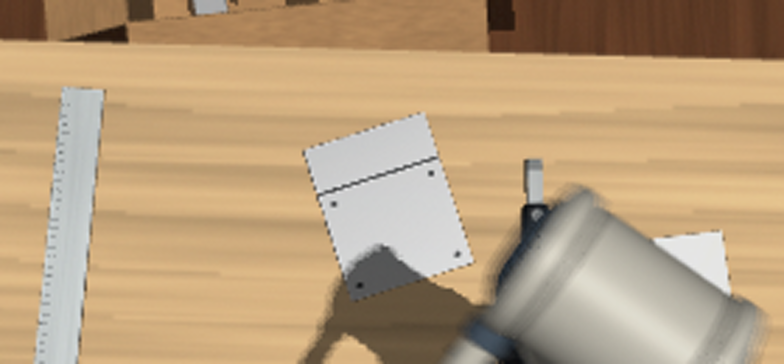

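The crop confirms it: a light-grey plate with four holes, a score line at crop (378,176), and the strip facing the edge. The knife is to its right.

```bash
python3 -m creep '[[0,-0.1,-0.09,0,0,0,1],[0.05,-0.2,-0.19,0,0,0,1],[0.2,-0.2,-0.19,0,0,0,1],[0.35,-0.2,-0.19,0,0,0,1],[0.5,-0.2,-0.19,0,0,0,1],[0.63,-0.2,-0.19,0,0,0,1],[0.7,-0.2,-0.19,0,0,0,1],[0.72,-0.2,-0.19,0,0,0,1]]'; python3 - <<'E'
from h import *
img=robot.read_camera('wrist')
cv2.imwrite('pics/w1.png',img[:,:,::-1])
s=robot.sense();print(s['eef_pos'],s['contact_force'])
c=np.array([.4982,-.1104]);a=.3114;X=np.array([np.cos(a),np.sin(a)]);Y=np.array([-X[1],X[0]])
print(proj('wrist',[[*(c-.075*X+y*Y),.006] for y in(.06,-.06)]))
E
```

```text
time_s: 2.15
eef_pos: [0.3998, -0.1423, 0.0122]
ee_rot: [[-0.005, 0.306, -0.952], [0.002, -0.952, -0.306], [-1.0, -0.003, 0.004]]
contact_force: [0.1, -0.5, 0.5]
finger_gap: 0.0853
[ 0.40042323 -0.14258397  0.01315955] [-0.5864562   0.73557787 -0.46870374]
[[161.12868949 207.01229774]
 [394.34566548 207.18285942]]
```

View pics/w1.png

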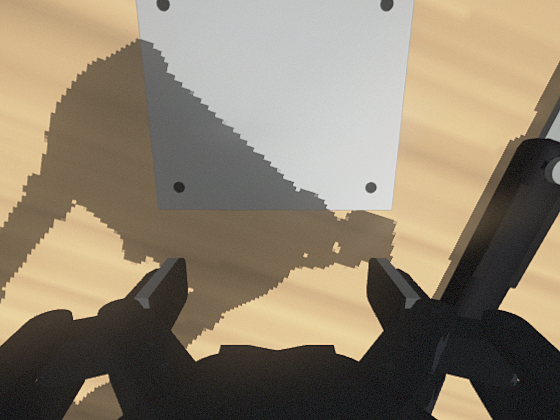

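The wrist view shows the rear edge at row 210, columns 159–392, square to the fingers and centred on them. The knife is clear at (500,250). Next I lower the fingers.

```bash
python3 -m creep '[[0.02,0,0,0,0,0,1],[0.04,0,0,0,0,0,1],[0.055,0,0,0,0,0,1],[0.065,0,0,0,0,0,1],[0.07,0,0,0,0,0,1],[0.073,0,0,0,0,0,1],[0.076,0,0,0,0,0,1],[0.076,0,0,0,0,0,1]]'
```

```text
time_s: 3.0
eef_pos: [0.4017, -0.143, -0.0075]
ee_rot: [[0.0, 0.307, -0.952], [-0.0, -0.952, -0.307], [-1.0, 0.0, -0.0]]
contact_force: [-0.8, 0.6, 1.2]
finger_gap: 0.0852
```

```bash
python3 -m creep '[[0.003,0,0,0,0,0,1],[0.006,0,0,0,0,0,1],[0.008,0,0,0,0,0,1],[0.01,0,0,0,0,0,1],[0.01,0,0,0,0,0,1],[0.01,0,0,0,0,0,1],[0.01,0,0,0,0,0,1],[0.01,0,0,0,0,0,1]]'; python3 -c "
from rig import robot
print(robot.sense()['eef_pos'],robot.sense()['contact_force'])"
```

```text
time_s: 3.8
eef_pos: [0.4017, -0.143, -0.0105]
ee_rot: [[0.0, 0.306, -0.952], [-0.0, -0.952, -0.306], [-1.0, 0.0, -0.0]]
contact_force: [0.4, 0.9, 0.2]
finger_gap: 0.0858
[ 0.40171396 -0.14297401 -0.01048756] [0.42562097 0.93632328 0.23398341]
```

```bash
python3 -m creep '[[0,0,-0.015,0,0,0,1],[0,0,-0.03,0,0,0,1],[0,0,-0.042,0,0,0,1],[0,0,-0.054,0,0,0,1],[0,0,-0.066,0,0,0,1],[0,0,-0.078,0,0,0,1],[0,0,-0.09,0,0,0,1],[0,0,-0.1,0,0,0,1]]'; python3 -m creep '[[0,-0.006,-0.015,0.0134,0,0,1],[0,-0.011,-0.029,0.0267,0,0,1],[0,-0.017,-0.044,0.04,0,0,1],[0,-0.022,-0.059,0.0535,0,0,1],[0,-0.026,-0.075,0.0675,0,0,1],[0,-0.031,-0.09,0.081,0,0,1],[0,-0.035,-0.105,0.094,0,0,1],[0,-0.038,-0.12,0.1076,0,0,1]]'; python3 - <<'E'
from h import *
img=robot.read_camera('wrist');cv2.imwrite('pics/w2.png',img[:,:,::-1])
E
```

```text
time_s: 4.6
eef_pos: [0.4305, -0.1337, -0.0106]
ee_rot: [[-0.0, 0.306, -0.952], [0.0, -0.952, -0.306], [-1.0, -0.0, 0.0]]
contact_force: [-1.4, -0.9, 1.5]
finger_gap: 0.0855
time_s: 5.4
eef_pos: [0.4613, -0.1116, -0.0105]
ee_rot: [[-0.0, 0.141, -0.99], [0.0, -0.99, -0.141], [-1.0, -0.0, 0.0]]
contact_force: [-1.8, 0.0, 0.2]
finger_gap: 0.0854
```

View pics/w2.png

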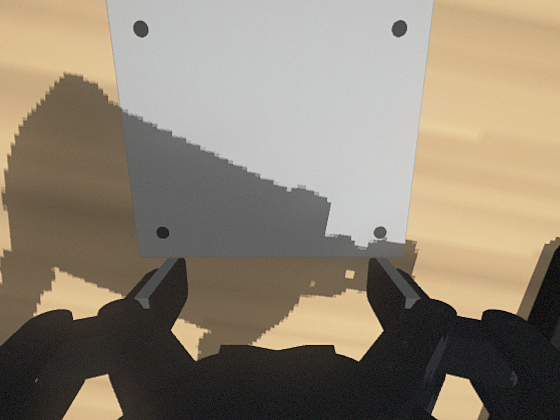

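The plate sits flush on both fingers, with its rear edge at row 256 and columns 137–408. I run the second half of the arc.

```bash
python3 -m creep '[[0,-0.006,-0.015,0.0134,0,0,1],[0,-0.011,-0.029,0.0267,0,0,1],[0,-0.017,-0.044,0.04,0,0,1],[0,-0.022,-0.059,0.0535,0,0,1],[0,-0.026,-0.075,0.0675,0,0,1],[0,-0.031,-0.09,0.081,0,0,1],[0,-0.035,-0.105,0.094,0,0,1],[0,-0.038,-0.12,0.1076,0,0,1]]'; cat > m.py <<'E'
from h import *
p=np.array([.647216,-.1670671]);n=np.array([.9996371,-.02693752])
img=robot.read_camera('top')
hsv=cv2.cvtColor(img,cv2.COLOR_RGB2HSV);q=np.zeros((420,560),np.uint8)
c0=proj('top',[[.57,-.1,.006]])[0].astype(int);x,y=c0
q[y-50:y+50,x-60:x+60]=((hsv[y-50:y+50,x-60:x+60,1]<45)&(hsv[y-50:y+50,x-60:x+60,2]>100))
q=cv2.morphologyEx(q,cv2.MORPH_CLOSE,np.ones((5,5)))
c=max(cv2.findContours(q,0,1)[0],key=cv2.contourArea)
b=ray('top',c[:,0],.006);R=cv2.minAreaRect((b*1000).astype(np.float32));print(R)
bp=cv2.boxPoints(R)/1000;print(np.round(bp,4).tolist(),'benchx',np.round((bp-p)@n,4))
s=robot.sense();print('tcp bench x',(s['eef_pos'][:2]-p)@n,'tool yaw',np.arctan2(*(-s['ee_rot'][[1,0],2])),s['eef_pos'],s['contact_force'])
cv2.imwrite('pics/t_crop.png',cv2.resize(img[90:220,200:380,::-1],None,fx=4,fy=4,interpolation=2))
w=robot.read_camera('wrist');cv2.imwrite('pics/w_now.png',w[:,:,::-1])
E
python3 m.py; cp pics/t_crop.png pics/t3.png
```

```text
time_s: 6.25
eef_pos: [0.4954, -0.0953, -0.0105]
ee_rot: [[-0.0, -0.028, -1.0], [0.0, -1.0, 0.028], [-1.0, -0.0, 0.0]]
contact_force: [-1.2, 0.4, -0.0]
finger_gap: 0.0855
((579.9766845703125, -107.66661834716797), (165.59776306152344, 167.85540771484375), 78.19029235839844)
[[0.48089998960494995, -0.17149999737739563], [0.6452000141143799, -0.20589999854564667], [0.679099977016449, -0.043800000101327896], [0.5148000121116638, -0.009399999864399433]] benchx [-0.1662 -0.001   0.0285 -0.1366]
tcp bench x -0.15309325504728133 tool yaw -0.0291302990159297 [ 0.49600619 -0.09511094 -0.01045268] [0.07498077 0.99339416 0.7268512 ]
```

View pics/t3.png

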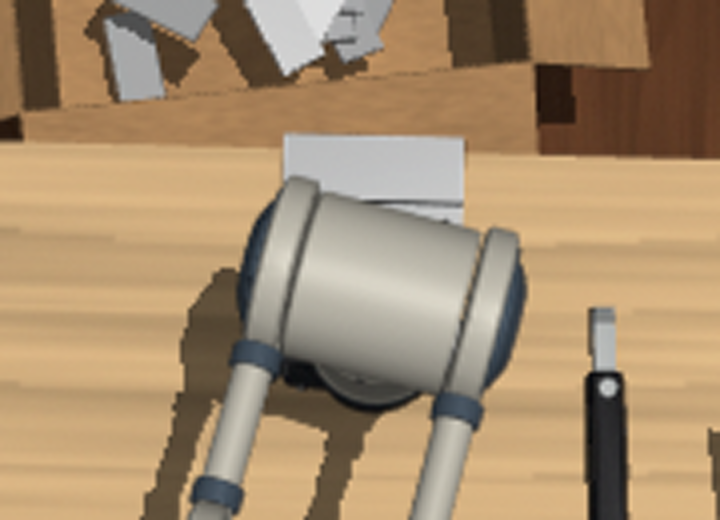

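The plate is square to the edge. The score line is at crop row ~204 and the edge at ~150, so about 35 mm remain. I push 30 mm and measure.

```bash
python3 -m creep '[[0,0,-0.014,0,0,0,1],[0,0,-0.028,0,0,0,1],[0,0,-0.042,0,0,0,1],[0,0,-0.056,0,0,0,1],[0,0,-0.07,0,0,0,1],[0,0,-0.084,0,0,0,1],[0,0,-0.095,0,0,0,1],[0,0,-0.1,0,0,0,1]]'; cat > m2.py <<'E'
from h import *
img=robot.read_camera('top');p,n,t,k,r=edge_top(img)
s=robot.sense();print('edge yaw',np.arctan2(n[1],n[0]),r,'tcp bx',(s['eef_pos'][:2]-p)@n,s['eef_pos'][2],s['contact_force'])
# rectified bench-frame view at z=6mm : 0.25 mm/px, x -80..80, y about tcp
yc=(s['eef_pos'][:2]-p)@t
g=np.mgrid[.08:-.08:-.00025,.07:-.07:-.00025]
W=p+g[0][...,None]*n+(yc+g[1])[...,None]*t
uv=proj('top',np.c_[W.reshape(-1,2),np.full(g[0].size,.006)]).reshape(*g[0].shape,2).astype(np.float32)
o=cv2.remap(img,uv[...,0],uv[...,1],cv2.INTER_CUBIC)
gy=cv2.cvtColor(o,cv2.COLOR_RGB2GRAY)
for a in(.05,.03,.01,-.01,-.03,-.05):
    c=int((.07-a)/.00025);prof=gy[:,c-16:c+17].mean(1)
    hp=prof-cv2.GaussianBlur(prof[:,None],(1,121),20)[:,0]
    w=hp[240:400];i=w.argmin()+240   # score within bench x +-20
    d=np.diff(cv2.GaussianBlur(prof[:,None],(1,21),4)[:,0]);j=d[:200].argmax()
    print(a,'score bx mm %.1f depth %.0f'%(80-i*.25,hp[i]),'front bx %.1f'%(80-j*.25))
cv2.imwrite('pics/rect.png',o[:,:,::-1])
E
python3 m2.py
```

```text
time_s: 7.15
eef_pos: [0.5254, -0.0963, -0.0106]
ee_rot: [[0.0, -0.027, -1.0], [0.0, -1.0, 0.027], [-1.0, -0.0, -0.0]]
contact_force: [-1.7, -0.0, 0.1]
finger_gap: 0.0852
edge yaw -0.026935535 0.00020395908388407883 tcp bx -0.12363406778977543 -0.010538762594051638 [-0.54463464 -0.06229205 -0.31141159]
0.05 score bx mm 16.8 depth -25 front bx 39.5
0.03 score bx mm 8.0 depth -26 front bx 45.2
0.01 score bx mm 3.5 depth -31 front bx 52.2
-0.01 score bx mm -1.0 depth -33 front bx 38.8
-0.03 score bx mm -5.8 depth -36 front bx 39.5
-0.05 score bx mm -5.2 depth -66 front bx 39.8
```

View pics/rect.png

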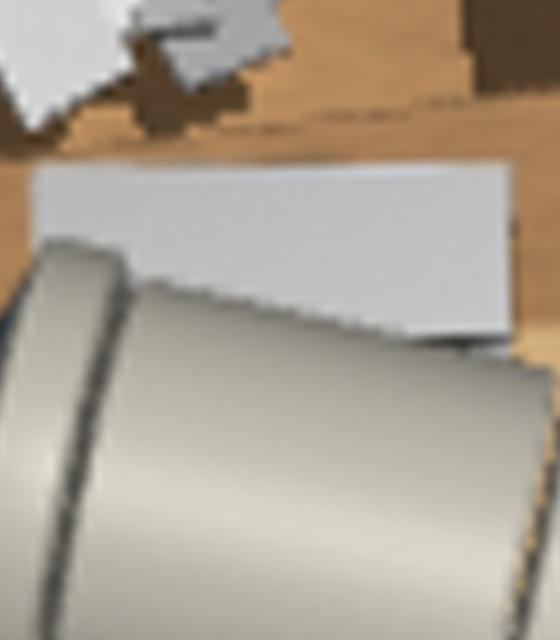

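The score line is at bench x = −5.5 mm, and the front end at +39.5 mm agrees with that and is level. I push 5 mm more, then back off and rise to look from near.

```bash
python3 -m creep '[[0,0,-0.004,0,0,0,1],[0,0,-0.008,0,0,0,1],[0,0,-0.012,0,0,0,1],[0,0,-0.015,0,0,0,1],[0,0,-0.017,0,0,0,1],[0,0,-0.017,0,0,0,1],[0,0,-0.017,0,0,0,1],[0,0,-0.017,0,0,0,1]]'; python3 m2.py; python3 -m creep '[[0,0,0.02,0,0,0,1],[0,0,0.05,0,0,0,1],[-0.04,0,0.07,0,0,0,1],[-0.15,0,0.1,0,0,0,1],[-0.3,0,0.1,0,0,0,1],[-0.4,0,0.1,0,0,0,1],[-0.45,0,0.1,0,0,0,1],[-0.45,0,0.1,0,0,0,1]]'
cat > m3.py <<'E'
from h import *
robot.read_camera('wrist')
P=robot.camera_params('wrist');img=robot.read_camera('wrist');s=robot.sense()
p=np.array([.647216,-.1670671]);n=np.array([.9996371,-.02693752]);t=np.array([-n[1],n[0]])
yc=(np.array([.62,-.097])-p)@t
g=np.mgrid[.08:-.12:-.0003125,.12:-.12:-.0003125]
def rect(z):
    W=p+g[0][...,None]*n+(yc+g[1])[...,None]*t
    uv=proj('wrist',np.c_[W.reshape(-1,2),np.full(g[0].size,z)],P).reshape(*g[0].shape,2).astype(np.float32)
    return cv2.remap(img,uv[...,0],uv[...,1],cv2.INTER_CUBIC)
a=rect(.006);b=rect(0.)
gb=cv2.GaussianBlur(b,(5,5),0).astype(float).sum(2);ga=cv2.cvtColor(a,cv2.COLOR_RGB2GRAY).astype(float)
X=lambda i:80-i*.3125
for y in(.11,.1,.09,.08,-.08,-.09,-.1,-.11):
    c=int((.12-y)/.0003125);d=np.diff(gb[:,c-6:c+7].mean(1));print('edge y',y,'%.1f'%X(d[190:330].argmax()+190))
for y in(.05,.03,0,-.03,-.05):
    c=int((.12-y)/.0003125);f=ga[:,c-8:c+9].mean(1);hp=f-cv2.GaussianBlur(f[:,None],(1,81),15)[:,0]
    i=hp[200:320].argmin()+200;print('score y',y,'%.1f depth %.0f'%(X(i),hp[i]))
cv2.imwrite('pics/w4.png',a[:,:,::-1])
print(s['eef_pos'])
E
python3 m3.py
```

```text
time_s: 8.0
eef_pos: [0.5302, -0.0964, -0.0105]
ee_rot: [[0.0, -0.026, -1.0], [-0.0, -1.0, 0.026], [-1.0, -0.0, -0.0]]
contact_force: [-0.4, 0.8, -0.0]
finger_gap: 0.0855
edge yaw -0.026924329 0.00020297916523763173 tcp bx -0.1188552772457879 -0.010497268152018995 [ 0.24473958 -0.44113914 -0.06167269]
0.05 score bx mm -16.8 depth -10 front bx 43.2
0.03 score bx mm 14.0 depth -33 front bx 44.0
0.01 score bx mm 9.2 depth -30 front bx 43.8
-0.01 score bx mm 4.8 depth -28 front bx 44.2
-0.03 score bx mm 1.0 depth -26 front bx 44.5
-0.05 score bx mm -1.2 depth -39 front bx 45.0
time_s: 8.85
eef_pos: [0.5012, -0.0959, 0.1276]
ee_rot: [[0.005, -0.027, -1.0], [-0.001, -1.0, 0.027], [-1.0, 0.001, -0.005]]
contact_force: [0.7, 0.1, 0.2]
finger_gap: 0.0854
edge y 0.11 14.1
edge y 0.1 14.1
edge y 0.09 14.1
edge y 0.08 14.1
edge y -0.08 14.4
edge y -0.09 14.4
edge y -0.1 14.4
edge y -0.11 14.4
score y 0.05 -4.1 depth -93
score y 0.03 -4.1 depth -93
score y 0 -4.1 depth -92
score y -0.03 -4.1 depth -95
score y -0.05 -3.8 depth -104
[ 0.49956556 -0.09550655  0.12327397]
```

View pics/w4.png

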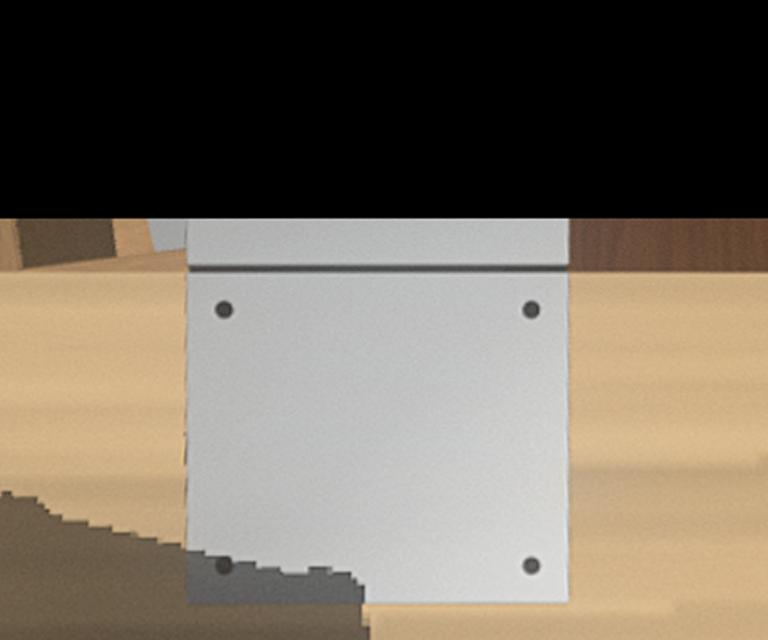

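The score line (row 268) and the bench edge (row ~271) almost coincide and are parallel. My edge search locked onto the picture border, so I redo it with a narrower window.

```bash
sed -i 's/d\[190:330\].argmax()+190/d[232:310].argmax()+232/' m3.py; python3 m3.py
```

```text
edge y 0.11 -2.5
edge y 0.1 -0.6
edge y 0.09 0.6
edge y 0.08 -2.8
edge y -0.08 -2.8
edge y -0.09 -2.8
edge y -0.1 -2.8
edge y -0.11 -2.8
score y 0.05 -3.8 depth -102
score y 0.03 -3.8 depth -100
score y 0 -3.8 depth -95
score y -0.03 -3.8 depth -98
score y -0.05 -3.8 depth -110
[ 0.4990286  -0.09533253  0.12192219]
```

From near, the score line is 1.0 mm behind the edge and parallel to it; the top view gives 0.5 to 1.2 mm. That is within tolerance. I shut the fingers, go over the larger part and descend.

```bash
python3 -m creep '[[0,0,-0.06,0,0,0,0],[0,0,-0.14,0,0,0,0],[0,0,-0.22,0,0,0,0],[0,0,-0.28,0,0,0,0],[0,0,-0.31,0,0,0,0],[0.1,0,-0.31,0,0,0,0],[0.18,0,-0.31,0,0,0,0],[0.22,0,-0.31,0,0,0,0]]';python3 -m creep '[[0.02,0,0,0,0,0,0],[0.04,0,0,0,0,0,0],[0.06,0,0,0,0,0,0],[0.08,0,0,0,0,0,0],[0.09,0,0,0,0,0,0],[0.1,0,0,0,0,0,0],[0.1,0,0,0,0,0,0],[0.1,0,0,0,0,0,0]]'
```

```text
time_s: 9.85
eef_pos: [0.5909, -0.0976, 0.0542]
ee_rot: [[-0.006, -0.026, -1.0], [0.001, -1.0, 0.026], [-1.0, -0.001, 0.006]]
contact_force: [-1.0, 0.2, -0.3]
finger_gap: 0.0
time_s: 10.65
eef_pos: [0.5932, -0.0981, 0.0287]
ee_rot: [[0.0, -0.027, -1.0], [-0.0, -1.0, 0.027], [-1.0, 0.0, -0.0]]
contact_force: [0.7, -0.7, 0.4]
finger_gap: 0.0003
```

Next I go down 20 mm, leaving the fingertips about 2–3 mm above the plate.

```bash
python3 -m creep '[[0.01,0,0,0,0,0,0],[0.02,0,0,0,0,0,0],[0.03,0,0,0,0,0,0],[0.04,0,0,0,0,0,0],[0.05,0,0,0,0,0,0],[0.06,0,0,0,0,0,0],[0.066,0,0,0,0,0,0],[0.066,0,0,0,0,0,0]]';python3 -m creep '[[0.002,0,0,0,0,0,0],[0.004,0,0,0,0,0,0],[0.006,0,0,0,0,0,0],[0.007,0,0,0,0,0,0],[0.008,0,0,0,0,0,0],[0.008,0,0,0,0,0,0],[0.008,0,0,0,0,0,0],[0.008,0,0,0,0,0,0]]'
```

```text
time_s: 11.45
eef_pos: [0.5929, -0.098, 0.0082]
ee_rot: [[-0.001, -0.026, -1.0], [0.0, -1.0, 0.026], [-1.0, -0.0, 0.001]]
contact_force: [-0.1, -0.2, 0.1]
finger_gap: 0.0001
time_s: 12.25
eef_pos: [0.5931, -0.0981, 0.0063]
ee_rot: [[0.0, -0.026, -1.0], [-0.0, -1.0, 0.026], [-1.0, 0.0, -0.0]]
contact_force: [0.7, 0.0, 0.0]
finger_gap: -0.0001
```

```bash
python3 -m creep '[[0.001,0,0,0,0,0,0],[0.002,0,0,0,0,0,0],[0.003,0,0,0,0,0,0],[0.003,0,0,0,0,0,0],[0.003,0,0,0,0,0,0],[0.003,0,0,0,0,0,0],[0.003,0,0,0,0,0,0],[0.003,0,0,0,0,0,0]]'
```

```text
time_s: 13.05
eef_pos: [0.5932, -0.0981, 0.0061]
ee_rot: [[0.0, -0.027, -1.0], [-0.0, -1.0, 0.027], [-1.0, 0.0, -0.0]]
contact_force: [-2.3, 0.5, 4.2]
finger_gap: -0.0001
```

```bash
python3 -m creep '[[0.001,0,0,0,0,0,0],[0.002,0,0,0,0,0,0],[0.003,0,0,0,0,0,0],[0.003,0,0,0,0,0,0],[0.003,0,0,0,0,0,0],[0.003,0,0,0,0,0,0],[0.003,0,0,0,0,0,0],[0.003,0,0,0,0,0,0]]'; python3 m2.py; python3 m3.py|grep -E 'score|edge'
```

```text
time_s: 13.85
eef_pos: [0.5932, -0.0981, 0.006]
ee_rot: [[0.001, -0.027, -1.0], [-0.0, -1.0, 0.027], [-1.0, 0.0, -0.001]]
contact_force: [-5.1, 0.3, 9.2]
finger_gap: -0.0
edge yaw -0.02692564 0.0002027023686289601 tcp bx -0.055865165185742895 0.0060245709993180276 [-4.89295577  0.49718029  9.90661576]
0.05 score bx mm -13.2 depth -26 front bx 62.0
0.03 score bx mm -12.5 depth -11 front bx 63.5
0.01 score bx mm -16.2 depth -14 front bx 61.0
-0.01 score bx mm -19.5 depth -13 front bx 54.5
-0.03 score bx mm 20.0 depth -1 front bx 50.5
-0.05 score bx mm -13.0 depth -12 front bx 78.2
edge y 0.11 -0.3
edge y 0.1 -0.3
edge y 0.09 -0.3
edge y 0.08 -0.3
edge y -0.08 -2.8
edge y -0.09 -2.8
edge y -0.1 -2.8
edge y -0.11 -2.8
score y 0.05 -2.8 depth -85
score y 0.03 -2.8 depth -101
score y 0 -2.8 depth -95
score y -0.03 -2.8 depth -104
score y -0.05 -2.8 depth -107
```

View pics/rect.png

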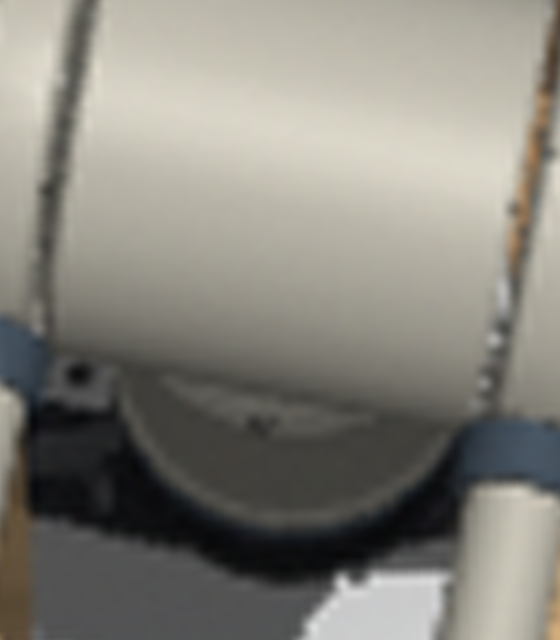

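The top view is blocked by the wrist. I check the wrist view, where the left-hand edge reading of −0.3 disagrees with −2.8 on the right.

View pics/w4.png

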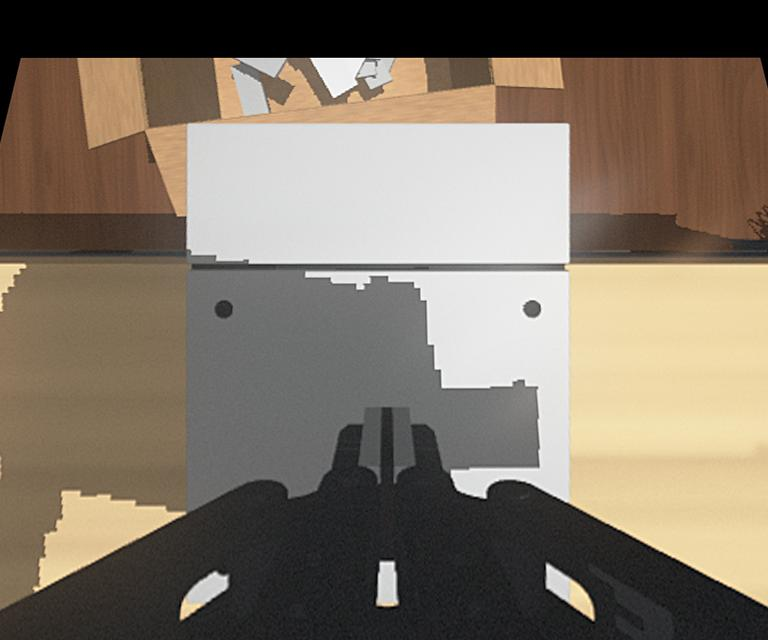

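```bash
cat >> m3.py <<'E'
for y in(.1,.08,.07,-.07,-.08,-.1):
    c=int((.12-y)/.0003125);f=b[:,c-6:c+7].astype(float).sum(2).mean(1)
    print(y,'z0',[(round(X(i),1),int(f[i])) for i in range(240,276,2)])
E
python3 m3.py|grep z0; python3 -c "
from rig import robot
print(robot.sense()['contact_force'])"
```

```text
0.1 z0 [(5.0, 160), (4.4, 164), (3.8, 160), (3.1, 161), (2.5, 165), (1.9, 176), (1.2, 131), (0.6, 132), (0.0, 171), (-0.6, 232), (-1.2, 264), (-1.9, 258), (-2.5, 260), (-3.1, 317), (-3.8, 318), (-4.4, 316), (-5.0, 315), (-5.6, 312)]
0.08 z0 [(5.0, 177), (4.4, 175), (3.8, 174), (3.1, 176), (2.5, 174), (1.9, 188), (1.2, 189), (0.6, 164), (0.0, 175), (-0.6, 240), (-1.2, 271), (-1.9, 265), (-2.5, 265), (-3.1, 312), (-3.8, 327), (-4.4, 316), (-5.0, 316), (-5.6, 311)]
0.07 z0 [(5.0, 208), (4.4, 203), (3.8, 206), (3.1, 207), (2.5, 203), (1.9, 215), (1.2, 212), (0.6, 184), (0.0, 196), (-0.6, 255), (-1.2, 281), (-1.9, 275), (-2.5, 273), (-3.1, 320), (-3.8, 329), (-4.4, 322), (-5.0, 322), (-5.6, 323)]
-0.07 z0 [(5.0, 245), (4.4, 238), (3.8, 238), (3.1, 238), (2.5, 228), (1.9, 235), (1.2, 297), (0.6, 204), (0.0, 226), (-0.6, 253), (-1.2, 308), (-1.9, 287), (-2.5, 299), (-3.1, 539), (-3.8, 657), (-4.4, 622), (-5.0, 622), (-5.6, 620)]
-0.08 z0 [(5.0, 186), (4.4, 182), (3.8, 185), (3.1, 186), (2.5, 179), (1.9, 190), (1.2, 208), (0.6, 165), (0.0, 187), (-0.6, 230), (-1.2, 294), (-1.9, 271), (-2.5, 281), (-3.1, 536), (-3.8, 653), (-4.4, 622), (-5.0, 620), (-5.6, 618)]
-0.1 z0 [(5.0, 208), (4.4, 216), (3.8, 222), (3.1, 226), (2.5, 237), (1.9, 243), (1.2, 261), (0.6, 234), (0.0, 249), (-0.6, 283), (-1.2, 326), (-1.9, 314), (-2.5, 315), (-3.1, 538), (-3.8, 643), (-4.4, 615), (-5.0, 614), (-5.6, 614)]
[-4.905044    0.86971545  9.82928012]
```

The wrist picture shows a dim 2.5 mm band along the bench edge, from −2.9 to −0.3. The score line at −2.8 is therefore 0 to 2.5 mm behind the edge and parallel to it, within tolerance whichever border is the true edge. The press holds steady at 9.8 N, so I hand in.

```bash
python3 -c "
from rig import robot
print(robot.hand_in());s=robot.sense();print(s['time_s'],s['contact_force'],s['eef_pos'])"
```

```text
the job is handed in; nothing more can be done
None
the job is handed in; nothing more can be done
```

I pushed the light-grey plate from its rear end with both open fingers, turning it square to the edge and sliding it out until the score line reached the edge. I then pressed on the larger part with the shut fingertips, about 55 mm behind the edge, and handed in still pressing. The job gave no verdict.

**Score line:** It is parallel to the edge to within about 0.5 mm. Before pressing, the top view put it 0.5–1.2 mm behind the edge and the wrist view 1.0 mm behind. While pressing, the wrist view put it 0–2.5 mm behind, because a dim 2.5 mm band along the edge leaves the exact border unclear. All of these are within the 5 mm limit.

**Press:** The force read 9.8 N downward and steady, with about 5 N sideways at the fingertips. The wrist reading of the score line went about 1 mm forward during the press; that may be a small slip or just the lower camera position.

**Checks that failed or were not made:** The top camera was blocked by the wrist during the press, so its last readings there mean nothing. The first wrist edge search locked onto the picture border and was redone. I kept the planned paths clear of the other things but did not measure them again at the end.

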